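Sort the packing desk's small supplies into their trays

TASK

Tidy the packing desk: put the two rolls of tape in the red tray, the two highlighters in the blue tray and the carton of staples in the white tray. The two rolls go in different bays of their tray, and so do the highlighters; the staples may have either bay of theirs. Everything must end up lying flat on the tray floor the same way up as now, let go of and at rest; do not push the mug or the tape dispenser about.

Things in the scene. Friction and masses are not known exactly. Their poses are not given: they have to be found in the camera images.
- tray_red: Red desk tray for tape rolls, fixed to the desk, open-topped, 164 mm (its x) by 138 mm (its y), walls only 15 mm high and 4 mm thick, floor 4 mm thick. A divider of 4 mm, as high as the walls, runs along the tray's y through its middle and makes two equal bays, each 76 mm (x) by 130 mm (y) inside, centred at x = +40 mm and x = -40 mm in the tray's frame. Origin: centre of the tray's underside, z up; either end may be called the front.
- tray_blue: Blue desk tray for highlighters, fixed to the desk, open-topped, 164 mm (its x) by 138 mm (its y), walls only 15 mm high and 4 mm thick, floor 4 mm thick. A divider of 4 mm, as high as the walls, runs along the tray's y through its middle and makes two equal bays, each 76 mm (x) by 130 mm (y) inside, centred at x = +40 mm and x = -40 mm in the tray's frame. Origin: centre of the tray's underside, z up; either end may be called the front.
- tray_white: White desk tray for staples, fixed to the desk, open-topped, 164 mm (its x) by 138 mm (its y), walls only 15 mm high and 4 mm thick, floor 4 mm thick. A divider of 4 mm, as high as the walls, runs along the tray's y through its middle and makes two equal bays, each 76 mm (x) by 130 mm (y) inside, centred at x = +40 mm and x = -40 mm in the tray's frame. Origin: centre of the tray's underside, z up; either end may be called the front.
- tape_brown: Loose roll of brown adhesive tape on a cardboard core, lying flat: outer diameter 48 mm, 24 mm high, hole 28 mm across. Origin: centre of its underside, z up.
- tape_green: Loose roll of dark green adhesive tape on a cardboard core, lying flat: outer diameter 48 mm, 24 mm high, hole 28 mm across. Origin: centre of its underside, z up.
- marker_yellow: Loose yellow highlighter with a black cap, flat-sided, lying flat: 105 mm long (x, the cap at +x), 22 mm wide (y), 18 mm high. Origin: centre of its underside, z up.
- marker_orange: Loose orange highlighter with a black cap, flat-sided, lying flat: 105 mm long (x, the cap at +x), 22 mm wide (y), 18 mm high. Origin: centre of its underside, z up.
- staples: Loose small carton of staples, cardboard with a blue band round its sides and a white label on top, closed and rigid: 56 mm (x) by 36 mm (y), 24 mm high. Origin: centre of its underside, z up.
- mug: White ceramic mug, 80 mm across, 92 mm high, with a handle, standing loose beside the row of trays on the robot's left; a bystander. Origin: centre of its underside.
- tape_gun: Red and black hand tape dispenser lying on its side with a beige roll, loose, about 260 mm long (x) and 80 mm wide, up to 54 mm high, beside the row of trays on the robot's right; a bystander. Origin: middle of its length, on the desk.
Things that resemble listed ones, but are neither listed nor needed, are in the scene too. Several things have the shape of the tape_green; the one meant has the colours described above.

How it is judged (in metres and radians):
At the end, for the whole second after the job is handed in: Both tape rolls in the red tray, one in each bay; both highlighters in the blue tray, one in each bay; the staples carton in either bay of the white tray; each flat on the tray floor (underside within 5 mm of the floor, tilt under 0.1 rad, same way up as at the start) and at rest (x of tape_brown in the frame of tray_red between -0.078 and 0.078 m and y of tape_brown in the frame of tray_red between -0.065 and 0.065 m and z of tape_brown in the frame of tray_red between 0 and 0.009 m and angle between each of tape_brown, tape_green, marker_yellow, marker_orange, staples's own z axis and vertical below 0.1 rad and linear speed of each of tape_brown, tape_green, marker_yellow, marker_orange, staples below 0.02 m/s and angular speed of each of tape_brown, tape_green, marker_yellow, marker_orange, staples below 0.2 rad/s and x of tape_green in the frame of tray_red between -0.078 and 0.078 m and y of tape_green in the frame of tray_red between -0.065 and 0.065 m and z of tape_green in the frame of tray_red between 0 and 0.009 m and ((x of tape_brown in the frame of tray_red above 0.01 m and x of tape_green in the frame of tray_red below -0.01 m) or (x of tape_brown in the frame of tray_red below -0.01 m and x of tape_green in the frame of tray_red above 0.01 m)) and x of marker_yellow in the frame of tray_blue between -0.078 and 0.078 m and y of marker_yellow in the frame of tray_blue between -0.065 and 0.065 m and z of marker_yellow in the frame of tray_blue between 0 and 0.009 m and x of marker_orange in the frame of tray_blue between -0.078 and 0.078 m and y of marker_orange in the frame of tray_blue between -0.065 and 0.065 m and z of marker_orange in the frame of tray_blue between 0 and 0.009 m and ((x of marker_yellow in the frame of tray_blue above 0.01 m and x of marker_orange in the frame of tray_blue below -0.01 m) or (x of marker_yellow in the frame of tray_blue below -0.01 m and x of marker_orange in the frame of tray_blue above 0.01 m)) and x of staples in the frame of tray_white between -0.078 and 0.078 m and y of staples in the frame of tray_white between -0.065 and 0.065 m and z of staples in the frame of tray_white between 0 and 0.009 m); the robot touches nothing.
It fails at once if the mug is moved by more than 20 mm or tipped (distance of mug from where it was at the start of the episode above 0.02 m or angle between mug's own z axis and vertical above 0.3 rad).
It fails at once if the tape dispenser is moved by more than 20 mm or tipped (distance of tape_gun from where it was at the start of the episode above 0.02 m or angle between tape_gun's own z axis and vertical above 0.3 rad).
It also fails if it takes over 115 s, if anything falls off the work surface, if the arm or the gripper's body presses on something with over 40 N, if the wrist force passes 120 N, or if a joint passes its speed limit or range.

ROBOT

A 7-joint arm with a two-finger parallel gripper is mounted at the origin on the work surface. World frame = base frame: x ahead of the robot, y to its left, z up, the work surface at z = 0. Lengths are in m, angles in degrees, forces in N, time in s.
With the tool pointing down it reaches from about 0.375 to 0.925 m from the base axis. Payload 3.1 kg.
Tool frame: the origin (TCP) lies at the very end of the fingers, on their centre line; the grasp point (between the pads) lies 19 mm behind it; z points along the fingers, y is the line along which they close (so a half turn about z gives the same grasp; the last joint's range is limited). The gripper opens to 85 mm and grips with 20 to 120 N. Pads are 22 mm wide; open, the fingers measure 114 mm over their backs; the gripper's body (76 mm by 85 mm) begins 54 mm behind the grasp point. The pads swing forward as they close: fully open they stand 13 mm farther back than shut.
Start: joints at [65.214, 21.939, 2.515, 91.553, -1.026, 66.532, -2.859], TCP at [0.214, -0.614, 0.231] pointing down, gripper open.
Joint ranges: [-149.38, 149.38], [-23.57, 123.04], [-84.95, 90], [0, 143.3], [-89.99, 269.99], [3.08, 112.72], [-163.45, 163.45]. Speed limits (degrees/s): [159.86, 159.86, 180, 180, 180, 180, 180].

INTERFACE

Orientations are given as [roll, pitch, yaw] about the fixed x, y, z axes, in that order (R = Rz(yaw) Ry(pitch) Rx(roll)).
In Python, from plant import arm gives the robot as it stands.
- The arm moves only by the tool jog_arm, never from a script. Its argument "series" is one flat list of numbers, 7 for each row, row after row: the closure, from -1 (fully open) to 1 (shut), then the shift along the tool's x, y, z in cm, then the turn, a rotation vector about the tool's x, y, z in rad. A call has 1 to 12 rows; each row shifts and turns the commanded pose from where the row before left it, along the tool's axes as they then stand; what a row does not reach is not made up. A row lasts 1/8 s, in which the tool goes at most 62.5 mm and 10.7 degrees, less where a joint would pass 70% of its speed; a pose out of reach is approached as far as the arm can. A call with a gripper value outside its range is refused whole. The fingers move at their own pace and stop on an object; "squeeze" is the grip in N (left out, the last holds). Time passes only in rows, so rows that do not move let the fingers close. It gives the time, the measured TCP pose, the force, the opening and the grip force at its end, in the units of the state.
- arm.get_obs(): the state, without advancing time (a new reading comes with each control period).
- arm.get_image(name): name is "scene" or "side" or "wrist"; returns the picture (420x560x3 uint8, blue, green, red); there is no depth.
- arm.camera_info(name): a dict with "mtx" (3x3 intrinsics, pixels), "rvec" (rotation vector, rad) and "tvec" (3), from world to camera coordinates, as OpenCV has them. Camera axes: x right, y down, z forward; pixel columns grow to the right and rows downward; lengths in m; the calibration is good to about 2 mm. A picture is of the moment at which its call begins: read the wrist's pose just before it. camera_info takes no time and is no camera call; for the wrist camera it gives the pose at the moment of the call.
- arm.job_done(): hands the job in; it is judged then, once.
Trained networks look in the newest picture that a camera, given by its name, has taken for a name from the list of things; names that differ only in an ending like _2 or _b are one class to them, and where a whole thing is asked for, a point or a joint stands for the part that bears it (a point fixed in the world has none). Each returns a list of dicts, best first, with "confidence" (0 to 1); they miss things now and then, are a little off and sometimes report something else, mostly with a low value. They report only what shows in the picture. A call takes as long as a camera call. They do not tell look-alikes from the thing itself.
- arm.look_for(camera, target): "centre" ([row, column] as shares, 0 to 1, of the picture: columns of its width, rows of its height, amid what is visible of it).
- arm.regions_of(camera, target): "pixels" (420x560 bool, what is visible of it) and "centre" ([row, column] as shares, 0 to 1, of the picture: columns of its width, rows of its height, amid what is visible of it).
The state is a dict: "time_s": time; "qpos": joint angles; "joint_velocities": joint speeds; "tau": joint torques, N m; "ee_pos": TCP position; "tcp_rot": TCP orientation; "wrist_force": force on the tool from outside, world axes, zero at the start; "torque": the same for the moment, N m; "width": finger opening in m; "finger_force": force on a finger pad.
Only numpy, scipy, OpenCV 4.12 (cv2) and the standard library are available. Lean on these libraries where they do the work, as an engineer would, in place of code of your own. Each camera call takes 0.05 s, during which the arm holds its last target. There are 200 camera calls.

## Working session

There is one attempt and no reset: what is moved stays moved. The work goes in short steps, Python scripts to look and compute and a tool call to move; the robot and the scene stay as the last step left them, time stands still between calls to the robot, and variables do not carry over. Pictures are saved under pics/ and viewed, at most 14 in all, crops included, and the job is handed in when it is done.

Besides the shell and the picture viewer there is one more tool, called after ">>>" by a JSON object that holds its "method" and its "body", one argument or row to a line. jog_arm: Moves the arm, as the interface text tells. Its arguments: {"type":"object","properties":{"series":{"type":"array"},"squeeze":{"type":"number"}},"required":["series"]}

```bash
ls; mkdir -p pics; python3 - <<'E'
from plant import arm
import cv2
o=arm.get_obs();print({k:(v if not hasattr(v,'round') else v) for k,v in o.items()})
a=arm.get_image("scene");b=arm.get_image("side")
cv2.imwrite("pics/scene0.png",cv2.resize(a,(800,600)));cv2.imwrite("pics/side0.png",cv2.resize(b,(800,600)))
for c in("scene","side","wrist"):print(c,arm.camera_info(c))
for c in("scene","side"):
  for t in("tray_red","tray_blue","tray_white","tape_brown","tape_green","marker_yellow","marker_orange","staples","mug","tape_gun"):
    print(c,t,[( [round(d['centre'][0]*420),round(d['centre'][1]*560)],round(d['confidence'],2)) for d in arm.look_for(c,t)])
E
```

```text
pics
{'time_s': 0.0, 'qpos': array([65.21319953, 21.9921504 ,  2.51162318, 91.65074083, -1.02507992,
       66.5310488 , -2.85780019]), 'joint_velocities': array([ 0.00670722,  0.03684347,  0.00430845,  0.03842922,  0.0534994 ,
       -0.04782237,  0.01014745]), 'tau': array([-2.74587273e-04, -4.33460641e+01,  1.02439150e+00, -2.49510455e+01,
        1.05740284e-02,  1.13090471e-02,  1.12233644e-05]), 'ee_pos': array([ 0.21326017, -0.6130089 ,  0.22987153]), 'tcp_rot': array([-1.79848792e+02,  8.65135876e-03,  1.91891746e+01]), 'wrist_force': array([-0.06167265, -0.07745657,  0.5885388 ]), 'torque': array([ 0.06376582, -0.02225169,  0.06000594]), 'finger_force': 0.0, 'width': 0.08544171404215781}
scene {'mtx': array([[398.47828352,   0.        , 280.43314723],
       [  0.        , 398.47828352, 209.98427772],
       [  0.        ,   0.        ,   1.        ]]), 'rvec': array([ 2.39798639,  0.84555168, -0.28579665]), 'tvec': array([-0.36464199, -0.22388707,  1.46625596])}
side {'mtx': array([[523.0622076 ,   0.        , 281.3301852 ],
       [  0.        , 523.0622076 , 212.11553327]
[... 733 characters left out ...]
e marker_yellow [([263, 185], 0.56)]
scene marker_orange [([178, 293], 0.64)]
scene staples [([150, 380], 0.74), ([143, 319], 0.47)]
scene mug [([148, 381], 0.82)]
scene tape_gun [([359, 224], 0.62)]
side tray_red [([242, 180], 0.83)]
side tray_blue [([200, 227], 0.66), ([192, 328], 0.27)]
side tray_white [([167, 263], 0.58)]
side tape_brown [([223, 281], 0.84)]
side tape_green [([191, 331], 0.76), ([215, 323], 0.74), ([210, 355], 0.67), ([194, 374], 0.53), ([167, 323], 0.51), ([122, 307], 0.28)]
side marker_yellow [([171, 367], 0.64)]
side marker_orange [([267, 262], 0.87)]
side staples [([320, 226], 0.88)]
side mug [([298, 120], 0.81)]
side tape_gun [([120, 305], 0.79), ([172, 364], 0.64)]
```

View pics/scene0.png

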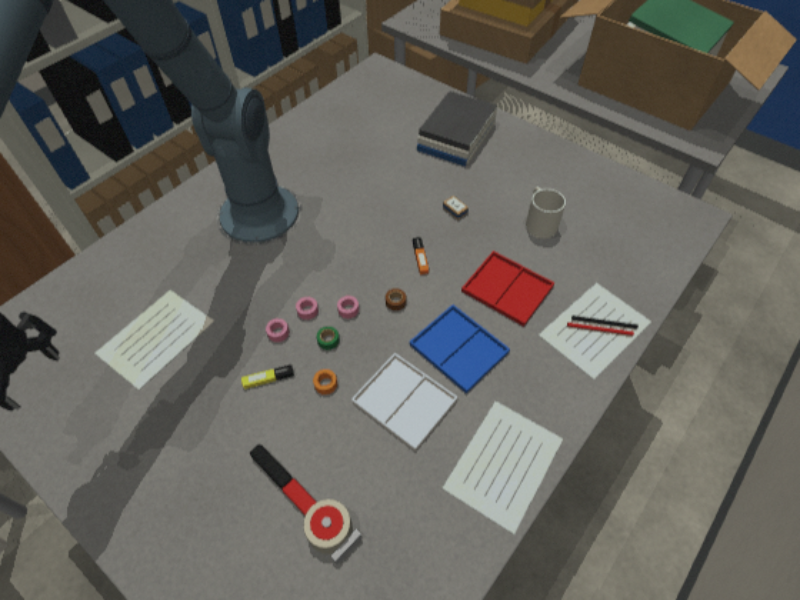

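View pics/side0.png

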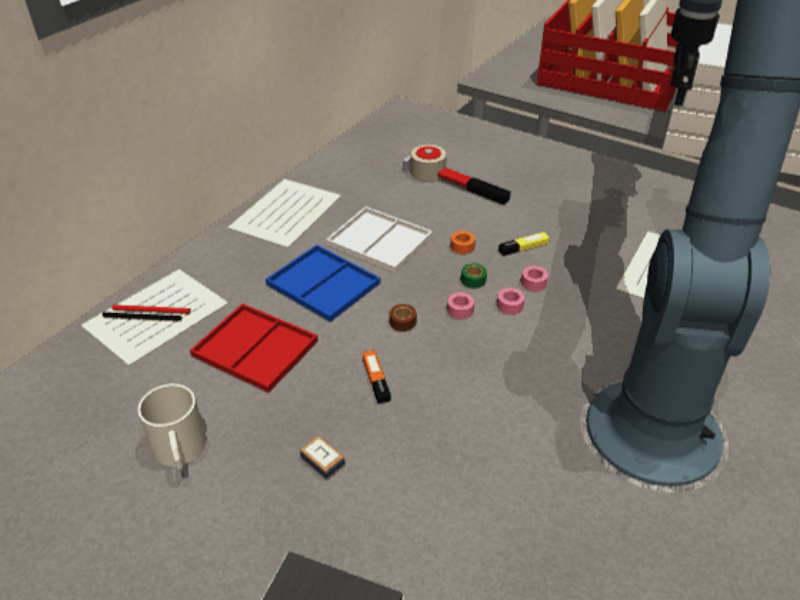

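The green roll meant is at (328,337) in the 800x600 scene picture. The look-alikes of the same shape are pink at (277,329), (307,307) and (347,306), and orange at (325,380). The trays run red, blue, white down the table, with the mug beyond red and the tape gun by white. Next I fit a silhouette model to both views.

```bash
cat > h.py <<'E'
from plant import arm
import numpy as np,cv2
from scipy.optimize import least_squares
D={'tray':(.164,.138,.015),'marker':(.105,.022,.018),'staples':(.056,.036,.024),'tape':(.048,.048,.024)}
def dims(t):return D[t.split('_')[0]]
def model(t,p):
    L,W,H=dims(t);x,y,z,a=p
    if t[:4]=='tape':
        th=np.linspace(0,2*np.pi,48,endpoint=False);b=np.c_[np.cos(th),np.sin(th)]*L/2
    else: b=np.array([[1,1],[1,-1],[-1,-1],[-1,1]])*[L/2,W/2]
    b=b@np.array([[np.cos(a),np.sin(a)],[-np.sin(a),np.cos(a)]])+[x,y]
    return np.r_[np.c_[b,np.full(len(b),z)],np.c_[b,np.full(len(b),z+H)]]
def proj(P,ci):return cv2.projectPoints(P.astype(float),ci['rvec'],ci['tvec'],ci['mtx'],None)[0][:,0]
def ray(ci,uv,z):
    R=cv2.Rodrigues(ci['rvec'])[0];c=-R.T@ci['tvec'];d=R.T@np.linalg.inv(ci['mtx'])@[uv[0],uv[1],1];return c+d*(z-c[2])/d[2]
def mom(h):
    m=cv2.moments(h.astype(np.float32).reshape(-1,1,2));A=m['m00'];s=np.sqrt(A)
    return np.array([m['m10']/A,m['m01']/A,m['mu20']/A/s,m['mu11']/A/s,m['mu02']/A/s])
def hull(mask):
    n,l,st,_=cv2.connectedComponentsWithStats(mask.astype(np.uint8));k=1+np.argmax(st[1:,4])
    return cv2.convexHull(cv2.findContours((l==k).astype(np.uint8),0,1)[0][0])
def iou(h,q):
    a=np.zeros((420,560),np.uint8);b=a.copy();cv2.fillConvexPoly(a,h.astype(np.int32),1);cv2.fillConvexPoly(b,np.round(q).astype(np.int32),1)
    return (a&b).sum()/(a|b).sum()
def fit(t,views,fixz=None):
    """views: list of (ci,hull) -> p (x,y,z,yaw), residual, ious"""
    ob=[mom(h) for _,h in views];ci=views[0][0];best=None
    g=ray(ci,ob[0][:2],dims(t)[2]/2)
    full=lambda q:np.array([q[0],q[1],(fixz if fixz is not None else q[3]),q[2]])
    def f(q):
        return np.concatenate([mom(cv2.convexHull(proj(model(t,full(q)),c).astype(np.float32)))-o for (c,_),o in zip(views,ob)])
    for a in np.arange(0,np.pi,np.pi/6):
        r=least_squares(f,[g[0],g[1],a,0.][:3 if fixz is not None else 4],x_scale=[.01,.01,.1,.01][:3 if fixz is not None else 4],diff_step=1e-4)
        if best is None or r.cost<best.cost:best=r
        if t[:4]=='tape':break
    p=full(best.x);p[3]=(p[3]+np.pi/2)%np.pi-np.pi/2
    return p,best.cost,[iou(h,cv2.convexHull(proj(model(t,p),c).astype(np.float32)).reshape(-1,2)) for c,h in views]
def regs(cam,t,im):
    return [(hull(r['pixels']),im[r['pixels']].mean(0).round(),round(r['confidence'],2),np.array(r['centre'])*[420,560]) for r in arm.regions_of(cam,t) if r['pixels'].sum()>20]
E
python3 - <<'E'
from h import *
I={c:arm.get_image(c) for c in("scene","side")};C={c:arm.camera_info(c) for c in I}
for t in("tray_red","tray_blue","tray_white","tape_brown","tape_green","marker_yellow","marker_orange","staples"):
    v=[]
    for c in I:
        R=regs(c,t,I[c])
        if t=='tape_green': R.sort(key=lambda r:-(r[1][1]-r[1][2]))
        if not R: print(t,c,'none');continue
        print(t,c,R[0][3].round(),R[0][1],R[0][2],len(R)); v.append((C[c],R[0][0]))
    if len(v)==2:
        p,k,i=fit(t,v);print('   ',p[:3].round(4),np.degrees(p[3]).round(1),round(k,2),np.round(i,2))
    for u in v:
        p,k,i=fit(t,[u],0.);print('   one',p[:2].round(4),np.degrees(p[3]).round(1),round(k,2),np.round(i,2))
s=I['scene'][195:300,165:300];cv2.imwrite('pics/crop1.png',cv2.resize(s,None,fx=4,fy=4))
E
```

```text
tray_red scene [202. 357.] [ 37.  40. 149.] 0.84 1
tray_red side [241. 176.] [ 30.  33. 169.] 0.57 1
    [0.6282 0.1904 0.0035] -0.5 0.1 [0.94 0.95]
   one [0.6281 0.1938] 4.3 0.0 [0.96]
   one [0.6303 0.1877] 2.1 0.0 [0.97]
tray_blue scene [245. 318.] [149.  84.  46.] 0.6 1
tray_blue side [200. 226.] [152.  73.  32.] 0.67 1
    [ 0.6353 -0.0087  0.0032] -11.3 0.04 [0.93 0.94]
   one [ 0.6348 -0.0067] -8.5 0.01 [0.96]
   one [ 0.6375 -0.0118] -11.3 0.0 [0.93]
tray_white scene [280. 279.] [178. 177. 170.] 0.97 1
tray_white side [169. 263.] [193. 199. 201.] 0.95 1
    [ 0.6213 -0.1778  0.0039] 0.1 0.01 [0.97 0.97]
   one [ 0.6204 -0.1762] 1.1 0.0 [0.95]
   one [ 0.6241 -0.1823] 1.6 0.0 [0.96]
tape_brown scene [209. 277.] [47. 66. 88.] 0.56 1
tape_brown side [223. 282.] [36. 59. 92.] 0.51 1
    [0.4523 0.0005 0.0045] -0.3 0.17 [0.86 0.92]
   one [0.4513 0.0038] 0.0 0.0 [0.88]
   one [ 0.4542 -0.0041] 0.0 0.02 [0.93]
tape_green scene [233. 229.] [54. 82. 56.] 0.55 5
tape_green side [194. 327.] [42. 77. 53.] 0.71 5
    [ 0.4032 -0.1699  0.0026] -6.7 0.13 [0.87 0.86]
   one [ 0.4028 -0.1684] -0.0 0.01 [0.88]
   one [ 0.404  -0.1734] 0.0 0.01 [0.85]
marker_yellow scene [262. 185.] [ 74. 125. 122.] 0.69 2
marker_yellow side [172. 366.] [ 66. 131. 136.] 0.71 1
    [ 0.3672 -0.3172  0.0025] 57.3 0.29 [0.75 0.73]
   one [ 0.367  -0.3161] 56.2 0.03 [0.79]
   one [ 0.3677 -0.3215] 59.0 0.06 [0.78]
marker_orange scene [177. 292.] [ 76. 104. 137.] 0.61 1
marker_orange side [266. 262.] [ 65.  90. 130.] 0.94 1
    [0.4153 0.1392 0.0024] -40.3 0.49 [0.75 0.87]
   one [0.4152 0.1417] -40.1 0.22 [0.7]
   one [0.4161 0.137 ] -40.7 0.13 [0.88]
staples scene [142. 319.] [105. 115. 119.] 0.55 1
staples side [319. 228.] [126. 143. 154.] 0.59 1
    [0.3886 0.3194 0.0026] -10.4 0.11 [0.9  0.91]
   one [0.3883 0.3225] -7.0 0.0 [0.93]
   one [0.3896 0.3177] -10.1 0.01 [0.91]
```

View pics/crop1.png

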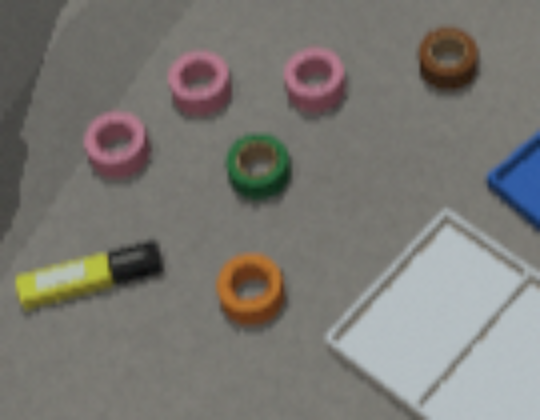

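The crop confirms the green roll at crop (258,165): it is the only dark green one with a cardboard core, and the pink and orange ones don't match. Now a motion helper, then the approach to yellow.

```bash
cat >> h.py <<'E'
def plan(tx,ty,tz,yaw,n,start=None,o=None):
    """constant rows [dx dy dz(cm) wz(rad)] x n from the present pose; yaw deg taken mod 180 to nearest"""
    o=o or arm.get_obs();p,r=(o['ee_pos'],o['tcp_rot'][2]) if start is None else (np.array(start[:3]),start[3])
    d=(yaw-r+90)%180-90;w=np.radians(d)/n;S=np.zeros((2,2))
    for k in range(n):
        a=np.radians(r)+k*w;S+=np.array([[np.cos(a),np.sin(a)],[np.sin(a),-np.cos(a)]])
    s=np.linalg.solve(S,np.array([tx,ty])-p[:2])*100
    print(f'{n} rows: {s[0]:.2f},{s[1]:.2f},{-(tz-p[2])*100/n:.2f},0,0,{-w:.3f}  |{np.hypot(*s):.1f}cm {np.degrees(w):.1f}deg/row')
    return tx,ty,tz,r+d
E
python3 - <<'E'
from h import *
o=arm.get_obs();ci=arm.camera_info('wrist')
from scipy.spatial.transform import Rotation as Ro
R=cv2.Rodrigues(ci['rvec'])[0];c=-R.T@ci['tvec'];T=Ro.from_euler('xyz',o['tcp_rot'],degrees=True)
print(T.inv().apply(c-o['ee_pos']),T.inv().apply(R.T[:,2]),o['ee_pos'],o['tcp_rot'])
plan(.367,-.318,.2,57,8)
E
```

```text
[ 0.07875995 -0.00041249 -0.14263587] [-3.06891063e-01  9.32709314e-04  9.51744191e-01] [ 0.21359239 -0.6139324   0.23130773] [1.79996583e+02 1.57496042e-04 1.91872133e+01]
8 rows: 3.78,-1.92,0.39,0,0,-0.082  |4.2cm 4.7deg/row
```

>>> {"method": "jog_arm", "body": {
  "series": [-1,3.8,-1.9,0.4,0,0,-0.082,-1,3.8,-1.9,0.4,0,0,-0.082,-1,3.8,-1.9,0.4,0,0,-0.082,-1,3.8,-1.9,0.4,0,0,-0.082,-1,3.8,-1.9,0.4,0,0,-0.082,-1,3.8,-1.9,0.4,0,0,-0.082,-1,3.8,-1.9,0.4,0,0,-0.082,-1,3.8,-1.9,0.4,0,0,-0.082,-1,0,0,0,0,0,0],
  "squeeze": 30
}}

```text
time_s: 3.12
ee_pos: [0.3705, -0.3145, 0.199]
tcp_rot: [-179.9, -0.1, 57.2]
wrist_force: [-0.6, -0.2, 0.2]
width: 0.0854
finger_force: 0.0
```

```bash
cat >> h.py <<'E'
def wl(t,zs=(0.,.003),pick=None):
    """fit thing t in a fresh wrist picture"""
    ci=arm.camera_info('wrist');im=arm.get_image('wrist');R=regs('wrist',t,im)
    if pick: R.sort(key=pick)
    for r in R[:2]:
        b=r[0].reshape(-1,2);print(t,r[3].round(),r[1],r[2],'bbox',b.min(0),b.max(0))
        for z in zs:
            p,k,i=fit(t,[(ci,r[0])],z);print('   z',z,p[:2].round(4),np.degrees(p[3]).round(1),round(k,2),np.round(i,2))
    return im
E
python3 - <<'E'
from h import *
o=arm.get_obs();print(o['time_s'],o['ee_pos'],o['tcp_rot'])
im=wl('marker_yellow');wl('tape_green',pick=lambda r:-(r[1][1]-r[1][2]))
cv2.imwrite('pics/w1.png',im)
E
```

```text
3.125 [ 0.370544   -0.31446637  0.1990153 ] [-1.79930996e+02 -5.98842422e-02  5.71790363e+01]
marker_yellow [175. 285.] [ 43. 107. 116.] 0.65 bbox [271 120] [297 232]
   z 0.0 [ 0.3703 -0.3153] 55.9 0.47 [0.96]
   z 0.003 [ 0.3707 -0.3147] 55.9 0.66 [0.95]
tape_green [ 18. 224.] [42. 81. 37.] 0.93 bbox [186   0] [249  36]
   z 0.0 [ 0.3996 -0.1799] -4.0 6.51 [0.66]
   z 0.003 [ 0.3997 -0.1806] 10.5 6.6 [0.65]
tape_green [32. 97.] [107.  86. 147.] 0.74 bbox [73  4] [142  68]
   z 0.0 [ 0.314  -0.1419] -0.4 0.04 [0.93]
   z 0.003 [ 0.3149 -0.143 ] 25.2 0.06 [0.91]
```

View pics/w1.png

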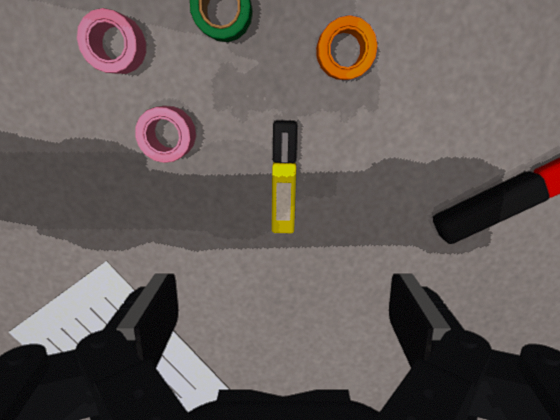

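The yellow marker stands vertically from (285,120) to (285,232), right under the TCP. The green roll is at the top, (222,12). I'll descend and grip.

>>> {"method": "jog_arm", "body": {
  "series": [-0.6,0,0,4.5,0,0,0,-0.6,0,0,4.5,0,0,0,-0.4,0,0,4.5,0,0,0,-0.2,0,0,3.5,0,0,0,-0.2,0,0,2,0,0,0,-0.2,0,0,0.4,0,0,0,1,0,0,0,0,0,0,1,0,0,0,0,0,0,1,0,0,0,0,0,0,1,0,0,0,0,0,0],
  "squeeze": 30
}}

```text
time_s: 4.58
ee_pos: [0.3702, -0.3194, 0.0064]
tcp_rot: [179.9, 0.0, 56.8]
wrist_force: [-0.1, -0.7, 4.9]
width: 0.0213
finger_force: 31.5
```

```bash
python3 - <<'E'
from h import *
plan(.6,-.1,.2,80,11,start=(.3702,-.3194,.1064,56.8))
E
```

```text
11 rows: 2.66,1.17,-0.85,0,0,-0.037  |2.9cm 2.1deg/row
```

>>> {"method": "jog_arm", "body": {
  "series": [1,0,0,-4,0,0,0,1,0,0,-6,0,0,0,1,3.4,1.4,-1.1,0,0,-0.045,1,3.4,1.4,-1.1,0,0,-0.045,1,3.4,1.4,-1.1,0,0,-0.045,1,3.4,1.4,-1.1,0,0,-0.045,1,3.4,1.4,-1.1,0,0,-0.045,1,3.4,1.4,-1.1,0,0,-0.045,1,3.4,1.4,-1.1,0,0,-0.045,1,3.4,1.4,-1.1,0,0,-0.045,1,2.5,1.2,0,0,0,-0.04,1,0,0,0,0,0,0]
}}

```text
time_s: 6.08
ee_pos: [0.5997, -0.0923, 0.1928]
tcp_rot: [-180.0, -0.1, 80.0]
wrist_force: [0.5, 0.4, -0.9]
width: 0.0211
finger_force: 31.0
```

```bash
python3 - <<'E'
from h import *
o=arm.get_obs();print(o['time_s'],o['ee_pos'],o['tcp_rot'],o['width'])
im=wl('tray_blue');wl('tray_white')
cv2.imwrite('pics/w2.png',im)
E
```

```text
6.075 [ 0.59971836 -0.09230805  0.19282402] [-1.79967102e+02 -9.92815935e-02  7.99833177e+01] 0.021093466793740648
tray_blue [ 73. 310.] [179.  89.  30.] 0.61 bbox [203   0] [413 163]
   z 0.0 [ 0.635  -0.0165] -11.0 2.74 [0.92]
   z 0.003 [ 0.6348 -0.0166] -11.1 2.85 [0.92]
tray_blue [104.  88.] [25. 54. 91.] 0.17 bbox [61 74] [129 133]
   z 0.0 [ 0.4508 -0.0063] 22.0 113.67 [0.11]
   z 0.003 [ 0.4522 -0.0065] 22.3 116.69 [0.1]
tray_white [235. 364.] [163. 170. 182.] 0.74 bbox [309 169] [416 312]
   z 0.0 [ 0.6631 -0.1764] -84.4 14.05 [0.52]
   z 0.003 [ 0.6626 -0.1751] -84.4 14.82 [0.51]
```

View pics/w2.png

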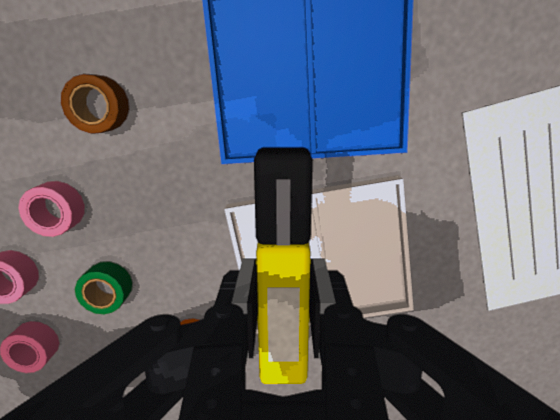

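The blue tray's near edge runs (222,162) to (408,152), with its divider at about column 312. Its upper part is clipped, so I'll use the corners.

```bash
python3 - <<'E'
from h import *
ci=arm.camera_info('wrist')
for z in(0,.015):
    a,b=[ray(ci,q,z) for q in((222,162),(408,152))];d=b-a;L=np.hypot(*d[:2]);u=d/L;n=np.array([-u[1],u[0],0])
    print(z,a[:2].round(4),b[:2].round(4),'L',L.round(4),'yaw',np.degrees(np.arctan2(d[1],d[0])).round(1),'centre',((a+b)/2+n*.069)[:2].round(4))
im=wl('tape_brown');wl('tape_green',pick=lambda r:-(r[1][1]-r[1][2]))
plan(.6711,-.0219,.06,80,6)
E
```

```text
0 [ 0.544  -0.0748] [ 0.7138 -0.0966] L 0.1711 yaw -7.3 centre [ 0.6377 -0.0173]
0.015 [ 0.5471 -0.0724] [ 0.7092 -0.0932] L 0.1635 yaw -7.3 centre [ 0.637  -0.0144]
tape_brown [97. 87.] [23. 53. 89.] 0.66 bbox [60 67] [128 126]
   z 0.0 [0.4547 0.0006] 0.2 0.05 [0.92]
   z 0.003 [4.561e-01 4.000e-04] 0.0 0.07 [0.91]
tape_green [283. 102.] [38. 76. 37.] 0.92 bbox [ 76 257] [133 309]
   z 0.0 [ 0.4047 -0.1702] 2.2 0.05 [0.93]
   z 0.003 [ 0.4067 -0.1688] 16.8 0.06 [0.91]
tape_green [315. 192.] [ 6. 42. 96.] 0.66 bbox [180 314] [203 324]
   z 0.0 [ 0.4775 -0.2249] -2.2 6.39 [0.08]
   z 0.003 [ 0.4788 -0.2229] -0.1 6.54 [0.08]
6 rows: 1.45,0.97,2.22,0,0,-0.001  |1.7cm 0.1deg/row
```

```bash
python3 - <<'E'
from h import *
print(arm.get_obs()['ee_pos'])
plan(.6757,-.0195,.05,81.5,6)
E
```

```text
[ 0.59847245 -0.09705547  0.19305864]
6 rows: 1.49,1.05,2.38,0,0,-0.006  |1.8cm 0.3deg/row
```

>>> {"method": "jog_arm", "body": {
  "series": [1,1.8,1.25,2,0,0,-0.007,1,1.8,1.25,2.5,0,0,-0.007,1,1.8,1.3,2.5,0,0,-0.007,1,1.8,1.25,2.5,0,0,-0.007,1,1.75,1.25,2.5,0,0,-0.003,1,0,0,2.3,0,0,0,1,0,0,0,0,0,0,1,0,0,0,0,0,0]
}}

```text
time_s: 7.48
ee_pos: [0.6759, -0.0196, 0.0509]
tcp_rot: [180.0, 0.1, 81.4]
wrist_force: [-0.3, 0.1, 0.5]
width: 0.0209
finger_force: 31.0
```

```bash
python3 - <<'E'
from h import *
print(arm.get_obs()['ee_pos'])
im=arm.get_image('wrist')
o=arm.get_obs();print(o['ee_pos'],o['tcp_rot'])
cv2.imwrite('pics/w3.png',im)
E
```

```text
[ 0.6759187  -0.01962222  0.05085339]
[ 0.67651754 -0.01937803  0.05151449] [1.79894162e+02 3.61603988e-02 8.13627916e+01]
```

View pics/w3.png

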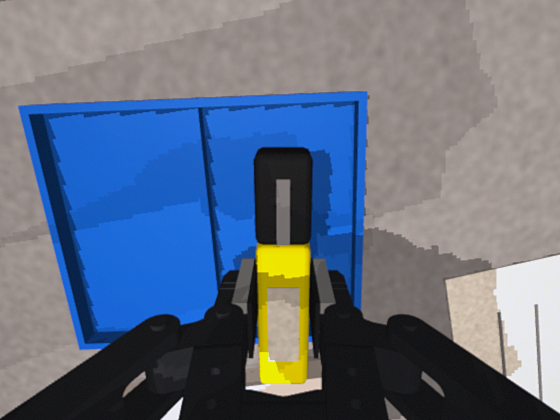

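The marker is over the right (far) bay, and the tray's rim corners show at (20,106), (367,92) and (82,349).

```bash
python3 - <<'E'
from h import *
ci=arm.camera_info('wrist')
a,b,c=[ray(ci,q,.015)[:2] for q in((20,106),(367,92),(82,349))]
print(a,b,c,np.hypot(*(b-a)),np.hypot(*(a-c)),np.degrees(np.arctan2(*(b-a)[::-1])),'centre',(b+c)/2)
a,b=[ray(ci,q,.004+.04+.018)[:2] for q in((283,150),(283,382))];print('marker ends at z',a,b,(a+b)/2)
E
```

```text
[0.56455417 0.06893246] [0.72687905 0.05074373] [ 0.54980615 -0.06825715] 0.16334074266351276 0.13798004590552046 -6.393402028602517 centre [ 0.6383426  -0.00875671]
marker ends at z [0.68513505 0.03740351] [ 0.66952408 -0.0656813 ] [ 0.67732956 -0.01413889]
```

>>> {"method": "jog_arm", "body": {
  "series": [1,0,0,2,0,0,-0.035,1,0,0,1.6,0,0,0,1,0,0,0.35,0,0,0,1,0,0,0,0,0,0,0.3,0,0,0,0,0,0,0.3,0,0,0,0,0,0,0.3,0,0,-3,0,0,0,0.3,0,0,-5,0,0,0,0.3,0,0,-5,0,0,0]
}}

```text
time_s: 8.65
ee_pos: [0.6756, -0.0177, 0.1414]
tcp_rot: [-179.9, -0.0, 83.5]
wrist_force: [1.5, -0.0, -0.2]
width: 0.0299
finger_force: 0.0
```

```bash
python3 - <<'E'
from h import *
o=arm.get_obs();print(o['ee_pos'],o['tcp_rot'],o['qpos'])
wl('marker_yellow',(.004,))
print('to orange');plan(.4165,.138,.2,-40,10)
E
```

```text
[ 0.67560194 -0.01770003  0.14138932] [-1.79944940e+02 -1.11049012e-02  8.34873685e+01] [ 16.66467605  31.95443314 -25.25352865  90.73575908  14.97412379
  60.73934776 -19.12076878]
marker_yellow [188. 282.] [ 55. 130. 135.] 0.79 bbox [268 120] [298 256]
   z 0.004 [ 0.6756 -0.014 ] 83.2 0.37 [0.95]
to orange
10 rows: 2.42,-2.09,-0.51,0,0,-0.099  |3.2cm 5.7deg/row
```

>>> {"method": "jog_arm", "body": {
  "series": [-0.3,2.4,-2.1,-0.5,0,0,-0.099,-0.3,2.4,-2.1,-0.5,0,0,-0.099,-0.3,2.4,-2.1,-0.5,0,0,-0.099,-0.3,2.4,-2.1,-0.5,0,0,-0.099,-0.3,2.4,-2.1,-0.5,0,0,-0.099,-0.3,2.4,-2.1,-0.5,0,0,-0.099,-0.3,2.4,-2.1,-0.5,0,0,-0.099,-0.3,2.4,-2.1,-0.5,0,0,-0.099,-0.3,2.4,-2.1,-0.5,0,0,-0.099,-0.3,2.4,-2.1,-0.5,0,0,-0.099,-0.3,0,0,0,0,0,0,-0.3,0,0,0,0,0,0]
}}

```text
time_s: 10.25
ee_pos: [0.4109, 0.1342, 0.1908]
tcp_rot: [180.0, 0.0, 140.1]
wrist_force: [0.1, 1.2, 0.6]
width: 0.0556
finger_force: 0.0
```

```bash
python3 - <<'E'
from h import *
o=arm.get_obs();print(o['ee_pos'],o['tcp_rot'])
im=wl('marker_orange',(0.,))
wl('tape_brown',(0,));wl('staples',(0,))
cv2.imwrite('pics/w4.png',im)
o=arm.get_obs();print(o['ee_pos'],o['tcp_rot'])
E
```

```text
[0.41092429 0.13421115 0.19075174] [1.79963436e+02 4.51466264e-02 1.40142249e+02]
marker_orange [174. 293.] [ 58.  93. 139.] 0.68 bbox [279 119] [306 234]
   z 0.0 [0.416  0.1407] -41.5 0.46 [0.95]
tape_brown [295. 226.] [13. 35. 63.] 0.65 bbox [217 272] [233 318]
   z 0 [0.4634 0.0146] -0.4 5.07 [0.25]
staples [ 24. 449.] [128. 139. 151.] 0.78 bbox [410   0] [485  58]
   z 0 [0.3977 0.315 ] 26.6 1.32 [0.69]
[0.41084205 0.13445072 0.19067291] [ 1.79975837e+02 -4.57704597e-02  1.40155532e+02]
```

View pics/w4.png

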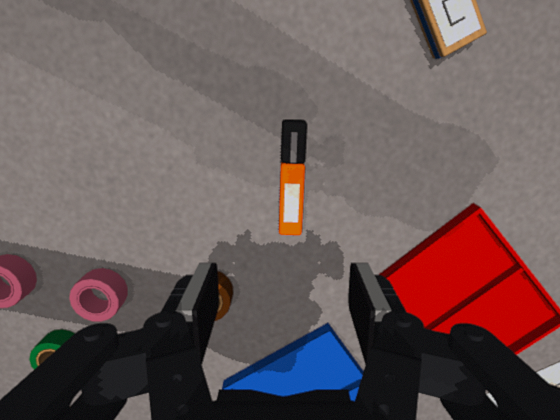

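The orange marker runs (293,119) to (290,234), and the staples carton is top right at (449,24).

```bash
python3 - <<'E'
from h import *
plan(.416,.1405,.006,138.5,5)
plan(.598,-.0045,.15,83.6,9,start=(.416,.1405,.106,138.5))
E
```

```text
5 rows: 0.00,0.16,3.69,0,0,0.006  |0.2cm -0.3deg/row
9 rows: -2.39,1.23,-0.49,0,0,0.106  |2.7cm -6.1deg/row
```

>>> {"method": "jog_arm", "body": {
  "series": [-0.2,0,0.2,4.5,0,0,0.006,-0.2,0,0.2,4.5,0,0,0.006,-0.2,0,0.2,4.5,0,0,0.006,-0.2,0,0.2,3.5,0,0,0.006,-0.2,0,0,1.3,0,0,0.006,-0.2,0,0,0.2,0,0,0,1,0,0,0,0,0,0,1,0,0,0,0,0,0,1,0,0,0,0,0,0,1,0,0,0,0,0,0]
}}

```text
time_s: 11.8
ee_pos: [0.4172, 0.141, 0.0072]
tcp_rot: [179.9, 0.1, 138.5]
wrist_force: [-1.2, -1.1, 7.1]
width: 0.0212
finger_force: 30.9
```

>>> {"method": "jog_arm", "body": {
  "series": [1,0,0,-4,0,0,0,1,0,0,-6,0,0,0,1,-2.4,1.2,0,0,0,0.106,1,-2.4,1.2,0,0,0,0.106,1,-2.4,1.2,0,0,0,0.106,1,-2.4,1.2,0,0,0,0.106,1,-2.4,1.2,0,0,0,0.106,1,-2.4,1.2,0,0,0,0.106,1,-2.4,1.2,0,0,0,0.106,1,-2.4,1.2,0,0,0,0.106,1,-2.4,1.2,0,0,0,0.106,1,0,0,0,0,0,0]
}}

```text
time_s: 13.3
ee_pos: [0.5961, -0.0101, 0.1058]
tcp_rot: [180.0, 0.1, 83.6]
wrist_force: [0.0, 0.2, -0.1]
width: 0.0209
finger_force: 30.1
```

```bash
python3 - <<'E'
from h import *
arm.get_image('wrist');arm.get_image('wrist')
o=arm.get_obs();print(o['ee_pos'],o['tcp_rot'])
plan(.5985,-.0060,.045,83.6,4)
E
```

```text
[ 0.59488746 -0.00586149  0.10566343] [-1.79945676e+02 -4.04116859e-02  8.38941618e+01]
4 rows: 0.01,0.09,1.52,0,0,0.001  |0.1cm -0.1deg/row
```

>>> {"method": "jog_arm", "body": {
  "series": [1,0.1,0.2,3,0,0,0,1,0.05,0.15,3,0,0,0,1,0,0,2.3,0,0,0,1,0,0,1,0,0,0,1,0,0,0,0,0,0,0.3,0,0,0,0,0,0,0.3,0,0,0,0,0,0,0.3,0,0,-3,0,0,0,0.3,0,0,-5,0,0,0,0.3,0,0,-5,0,0,0]
}}

```text
time_s: 14.65
ee_pos: [0.5991, -0.0056, 0.1444]
tcp_rot: [180.0, -0.0, 83.8]
wrist_force: [1.5, -0.0, -0.4]
width: 0.0301
finger_force: 0.0
```

```bash
python3 - <<'E'
from h import *
wl('marker_orange',(.004,));wl('marker_yellow',(.004,))
o=arm.get_obs();print(o['ee_pos'],o['tcp_rot'])
print('to brown');plan(.4545,.0005,.2,90,6)
E
```

```text
marker_orange [185. 281.] [ 59.  93. 142.] 0.74 bbox [268 121] [298 257]
   z 0.004 [ 0.5994 -0.0038] 83.8 0.38 [0.96]
marker_yellow [191. 371.] [ 52. 123. 130.] 0.87 bbox [352 125] [391 257]
   z 0.004 [ 0.6756 -0.0137] 83.8 0.01 [0.92]
[ 0.60053676 -0.00556598  0.14487705] [1.79762136e+02 2.80644650e-03 8.38047382e+01]
to brown
6 rows: -0.05,-2.44,-0.92,0,0,-0.018  |2.4cm 1.0deg/row
```

```bash
python3 - <<'E'
from h import *
plan(.4545,.0005,.19,173.5,11)
plan(.4545,.0005,.19,180,11)
E
```

```text
11 rows: 0.89,-1.18,-0.41,0,0,-0.142  |1.5cm 8.2deg/row
11 rows: -0.97,-1.08,-0.41,0,0,0.133  |1.5cm -7.6deg/row
```

>>> {"method": "jog_arm", "body": {
  "series": [-0.4,0.9,-1.2,-0.4,0,0,-0.142,-0.4,0.9,-1.2,-0.4,0,0,-0.142,-0.4,0.9,-1.2,-0.4,0,0,-0.142,-0.4,0.9,-1.2,-0.4,0,0,-0.142,-0.4,0.9,-1.2,-0.4,0,0,-0.142,-0.4,0.9,-1.2,-0.4,0,0,-0.142,-0.4,0.9,-1.2,-0.4,0,0,-0.142,-0.4,0.9,-1.2,-0.4,0,0,-0.142,-0.4,0.9,-1.2,-0.4,0,0,-0.142,-0.4,0.9,-1.2,-0.4,0,0,-0.142,-0.4,0.9,-1.2,-0.4,0,0,-0.142,-0.4,0,0,0,0,0,-0.12]
}}

```text
time_s: 16.35
ee_pos: [0.4482, -0.0006, 0.1853]
tcp_rot: [-180.0, -0.2, -179.7]
wrist_force: [0.8, 0.9, -0.1]
width: 0.0596
finger_force: 0.0
```

```bash
python3 - <<'E'
from h import *
arm.get_image('wrist');arm.get_image('wrist')
im=wl('tape_brown',(0.,))
ci=arm.camera_info('wrist')
for r in regs('wrist','tape_green',im): print(r[3].round(),r[1],r[2],fit('tape_green',[(ci,r[0])],0.)[0][:2].round(3))
o=arm.get_obs();print(o['ee_pos'],o['tcp_rot'],o['qpos'])
E
```

```text
tape_brown [197. 279.] [ 27.  64. 108.] 0.67 bbox [257 159] [311 214]
   z 0.0 [0.4534 0.0009] -0.5 0.04 [0.93]
tape_brown [339. 276.] [160.  76.  17.] 0.37 bbox [206 275] [352 400]
   z 0.0 [ 0.6115 -0.008 ] 0.8 51.84 [0.14]
[205.  16.] [  4.  69. 142.] 0.97 [ 0.473 -0.239]
[ 20. 109.] [105.  84. 147.] 0.94 [ 0.322 -0.14 ]
[130.  77.] [30. 60. 31.] 0.85 [ 0.405 -0.169]
[13. 14.] [58. 46. 96.] 0.72 [ 0.318 -0.207]
[103. 172.] [131. 107. 175.] 0.7 [ 0.384 -0.081]
[0.44993221 0.00073996 0.18603925] [ 1.79967486e+02 -8.80643651e-02 -1.79904407e+02] [ 41.12927407   6.90468322 -48.18204143 118.67050193   6.08541017
  56.94543786  79.91463096]
```

>>> {"method": "jog_arm", "body": {
  "series": [-0.4,-0.2,0,4.5,0,0,0,-0.4,-0.15,0,4.5,0,0,0,-0.4,0,0,4.5,0,0,0,-0.4,0,0,3.5,0,0,0,-0.4,0,0,1,0,0,0,-0.4,0,0,0,0,0,0,1,0,0,0,0,0,0,1,0,0,0,0,0,0,1,0,0,0,0,0,0,1,0,0,0,0,0,0]
}}

```text
time_s: 17.85
ee_pos: [0.4556, 0.0006, 0.0082]
tcp_rot: [-180.0, 0.2, -179.8]
wrist_force: [-0.5, -0.4, 7.3]
width: 0.0463
finger_force: 31.8
```

```bash
python3 - <<'E'
from h import *
o=arm.get_obs();print(o['ee_pos'],o['tcp_rot'])
plan(.669,.192,.14,182,10,start=(*(o['ee_pos']+[0,0,.08]),180))
E
```

```text
[0.45560497 0.00064048 0.00819933] [-1.79966775e+02  1.71007165e-01 -1.79831326e+02]
10 rows: -2.16,1.88,-0.52,0,0,-0.003  |2.9cm 0.2deg/row
```

>>> {"method": "jog_arm", "body": {
  "series": [1,0,0,-4,0,0,0,1,0,0,-4,0,0,0,1,-2.2,1.9,-0.5,0,0,0,1,-2.2,1.9,-0.5,0,0,0,1,-2.2,1.9,-0.5,0,0,0,1,-2.2,1.9,-0.5,0,0,0,1,-2.2,1.9,-0.5,0,0,0,1,-2.2,1.9,-0.5,0,0,0,1,-2.2,1.9,-0.5,0,0,0,1,-2.2,1.9,-0.5,0,0,0,1,-2.2,1.9,-0.5,0,0,0,1,-2.2,1.9,-0.5,0,0,0]
}}

```text
time_s: 19.35
ee_pos: [0.6738, 0.1913, 0.1366]
tcp_rot: [-180.0, -0.0, -179.8]
wrist_force: [0.3, -0.1, -0.6]
width: 0.0461
finger_force: 31.5
```

```bash
python3 - <<'E'
from h import *
arm.get_image('wrist');arm.get_image('wrist');
im=wl('tray_red',(0.,))
o=arm.get_obs();print(o['ee_pos'],o['tcp_rot'],o['width'])
cv2.imwrite('pics/w5.png',im)
E
```

```text
tray_red [114. 276.] [  6.  14. 193.] 0.62 bbox [168   5] [380 245]
   z 0.0 [0.6305 0.1919] 2.4 0.0 [0.99]
tray_red [198.  37.] [20. 62. 68.] 0.2 bbox [  0 179] [ 81 218]
   z 0.0 [0.6869 0.0073] -63.9 116.48 [0.09]
[0.67278141 0.19131746 0.13637876] [-1.79970988e+02 -7.06092860e-02 -1.79785964e+02] 0.046257673361288845
```

View pics/w5.png

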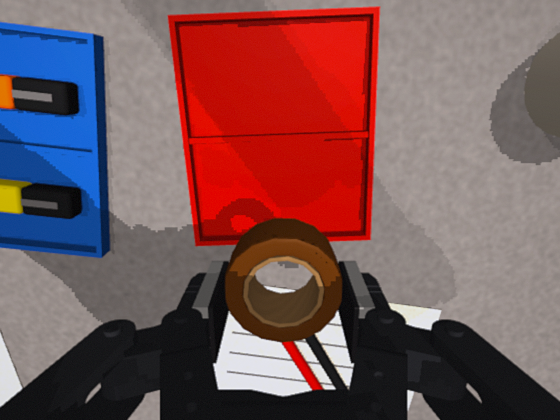

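The red tray is at (170–380, 5–245), and the brown roll is held over its far (lower) bay. I'll lower it.

>>> {"method": "jog_arm", "body": {
  "series": [1,0,0.2,4,0,0,-0.04,1,0,0,4,0,0,0,1,0,0,3,0,0,0,1,0,0,1.3,0,0,0,1,0,0,0,0,0,0,-0.4,0,0,0,0,0,0,-0.4,0,0,0,0,0,0,-0.4,0,0,-3,0,0,0,-0.4,0,0,-5,0,0,0,-0.4,0,0,-5,0,0,0,-0.4,0,0,-4,0,0,0]
}}

```text
time_s: 20.92
ee_pos: [0.674, 0.1939, 0.1869]
tcp_rot: [180.0, 0.2, -177.5]
wrist_force: [0.7, -0.5, 0.7]
width: 0.0598
finger_force: 0.0
```

```bash
python3 - <<'E'
from h import *
wl('tape_brown',(.004,));wl('tray_red',(0.,))
o=arm.get_obs();print(o['ee_pos'],o['tcp_rot'],o['qpos'])
print('to green');plan(.405,-.169,.19,180,12)
E
```

```text
tape_brown [190. 282.] [ 22.  58. 104.] 0.81 bbox [254 150] [309 207]
   z 0.004 [0.6714 0.1929] 0.8 0.02 [0.95]
tray_red [106. 276.] [  5.  11. 170.] 0.8 bbox [192  17] [367 215]
   z 0.0 [0.6305 0.1916] 2.4 0.01 [0.99]
[0.67406238 0.19378879 0.18554979] [ 1.79974344e+02  1.70940076e-01 -1.77517931e+02] [ 10.02321252  36.411121   -42.97557633  84.3548939   25.70423507
  69.17198223  56.00316124]
to green
12 rows: 2.31,-2.97,-0.04,0,0,0.004  |3.8cm -0.2deg/row
```

>>> {"method": "jog_arm", "body": {
  "series": [-0.4,2.3,-3,0,0,0,0.004,-0.4,2.3,-3,0,0,0,0.004,-0.4,2.3,-3,0,0,0,0.004,-0.4,2.3,-3,0,0,0,0.004,-0.4,2.3,-3,0,0,0,0.004,-0.4,2.3,-3,0,0,0,0.004,-0.4,2.3,-3,0,0,0,0.004,-0.4,2.3,-3,0,0,0,0.004,-0.4,2.3,-3,0,0,0,0.004,-0.4,2.3,-3,0,0,0,0.004,-0.4,2.3,-3,0,0,0,0.004,-0.4,2.3,-2.7,0,0,0,0]
}}

```text
time_s: 22.62
ee_pos: [0.4027, -0.1702, 0.1823]
tcp_rot: [179.9, -0.2, 179.9]
wrist_force: [0.3, -0.1, -0.5]
width: 0.0596
finger_force: 0.0
```

```bash
python3 - <<'E'
from h import *
for _ in range(4):arm.get_image('wrist')
im=wl('tape_green',(0.,),pick=lambda r:-(r[1][1]-r[1][2]))
o=arm.get_obs();print(o['ee_pos'],o['tcp_rot'],o['qpos'])
E
```

```text
tape_green [191. 283.] [46. 91. 43.] 0.79 bbox [256 154] [310 211]
   z 0.0 [ 0.4039 -0.1695] -0.3 0.02 [0.93]
tape_green [365. 557.] [ 8.  9. 59.] 0.3 bbox [550 335] [559 387]
   z 0.0 [0.6011 0.1135] -0.4 26.51 [0.22]
[ 0.4052107  -0.16831785  0.18321633] [ 1.79929979e+02 -3.16801237e-02 -1.79969564e+02] [ 59.13691434   4.84777009 -42.8572307  120.35517762   3.89635494
  56.19880828 104.23969859]
```

>>> {"method": "jog_arm", "body": {
  "series": [-0.4,0.1,-0.1,4.5,0,0,0,-0.4,0,0,4.5,0,0,0,-0.4,0,0,4,0,0,0,-0.4,0,0,3.2,0,0,0,-0.4,0,0,1.1,0,0,0,-0.4,0,0,0,0,0,0,1,0,0,0,0,0,0,1,0,0,0,0,0,0,1,0,0,0,0,0,0,1,0,0,0,0,0,0]
}}

```text
time_s: 24.18
ee_pos: [0.4056, -0.1706, 0.0121]
tcp_rot: [-179.9, 0.1, 180.0]
wrist_force: [0.2, 0.6, 6.2]
width: 0.0465
finger_force: 31.3
```

```bash
python3 - <<'E'
from h import *
o=arm.get_obs();print(o['ee_pos'],o['tcp_rot'])
plan(.5905,.190,.13,182.4,10,start=(*(o['ee_pos']+[0,0,.08]),o['tcp_rot'][2]))
E
```

```text
[ 0.40560201 -0.1705762   0.01210473] [-1.79934350e+02  1.48586783e-01  1.79959933e+02]
10 rows: -1.92,3.57,-0.38,0,0,-0.004  |4.1cm 0.2deg/row
```

>>> {"method": "jog_arm", "body": {
  "series": [1,0,0,-4,0,0,0,1,0,0,-5,0,0,0,1,-1.9,3.6,-0.3,0,0,-0.004,1,-1.9,3.6,-0.3,0,0,-0.004,1,-1.9,3.6,-0.3,0,0,-0.004,1,-1.9,3.6,-0.3,0,0,-0.004,1,-1.9,3.6,-0.3,0,0,-0.004,1,-1.9,3.6,-0.3,0,0,-0.004,1,-1.9,3.6,-0.3,0,0,-0.004,1,-1.9,3.6,-0.3,0,0,-0.004,1,-1.9,3.6,-0.3,0,0,-0.004,1,-1.9,3.6,-0.3,0,0,-0.004]
}}

```text
time_s: 25.68
ee_pos: [0.5885, 0.193, 0.1308]
tcp_rot: [-179.9, 0.0, -177.8]
wrist_force: [0.1, -0.0, 0.3]
width: 0.0468
finger_force: 31.4
```

>>> {"method": "jog_arm", "body": {
  "series": [1,0,0,0,0,0,0,1,0,0,0,0,0,0]
}}

```text
time_s: 25.92
ee_pos: [0.5876, 0.1917, 0.1304]
tcp_rot: [-179.9, -0.0, -177.8]
wrist_force: [-0.1, -0.5, -0.3]
width: 0.0464
finger_force: 31.4
```

>>> {"method": "jog_arm", "body": {
  "series": [1,-0.2,-0.1,4,0,0,0,1,-0.2,0,4,0,0,0,1,0,0,2.3,0,0,0,1,0,0,1,0,0,0,1,0,0,0,0,0,0,-0.4,0,0,0,0,0,0,-0.4,0,0,0,0,0,0,-0.4,0,0,-3,0,0,0,-0.4,0,0,-5,0,0,0,-0.4,0,0,-5,0,0,0,-0.4,0,0,-4,0,0,0]
}}

```text
time_s: 27.3
ee_pos: [0.5926, 0.1927, 0.1909]
tcp_rot: [180.0, 0.2, -177.7]
wrist_force: [0.6, -0.0, -1.1]
width: 0.0596
finger_force: 0.0
```

```bash
python3 - <<'E'
from h import *
wl('tape_green',(.004,));wl('tape_brown',(.004,))
o=arm.get_obs();print(o['ee_pos'],o['tcp_rot'],o['qpos'])
for y in(170,178): plan(.389,.319,.2,y,8)
E
```

```text
tape_brown [261. 275.] [22. 55. 98.] 0.89 bbox [253 227] [302 281]
   z 0.004 [0.6713 0.1931] 0.0 0.03 [0.93]
tape_brown [200. 275.] [  3.   9. 173.] 0.67 bbox [197 121] [357 291]
   z 0.004 [0.6201 0.1915] 0.1 89.17 [0.1]
[0.59263722 0.19244747 0.18945767] [ 179.98355559    0.18292953 -177.74004175] [ 14.375544    28.70266611 -46.9275886   95.97928167  22.81728733
  65.16200364  53.5033439 ]
8 rows: 2.63,1.44,-0.13,0,0,0.027  |3.0cm -1.5deg/row
8 rows: 2.54,1.60,-0.13,0,0,0.009  |3.0cm -0.5deg/row
```

>>> {"method": "jog_arm", "body": {
  "series": [-0.3,2.6,1.5,-0.1,0,0,0.027,-0.3,2.6,1.5,-0.1,0,0,0.027,-0.3,2.6,1.5,-0.1,0,0,0.027,-0.3,2.6,1.5,-0.1,0,0,0.027,-0.3,2.6,1.4,-0.1,0,0,0.027,-0.3,2.6,1.4,-0.1,0,0,0.027,-0.3,2.6,1.4,-0.1,0,0,0.027,-0.3,2.6,1.4,-0.1,0,0,0.027,-0.3,0,0,0,0,0,0,-0.3,0,0,0,0,0,0,-0.3,0,0,0,0,0,0]
}}

```text
time_s: 28.88
ee_pos: [0.3918, 0.3178, 0.1952]
tcp_rot: [-180.0, -0.0, 169.7]
wrist_force: [0.6, -0.5, 0.4]
width: 0.0555
finger_force: 0.0
```

```bash
python3 - <<'E'
from h import *
im=wl('staples',(0.,))
o=arm.get_obs();print(o['ee_pos'],o['tcp_rot'])
cv2.imwrite('pics/w6.png',im)
E
```

```text
staples [175. 291.] [122. 146. 166.] 0.94 bbox [264 143] [306 209]
   z 0.0 [0.3897 0.3195] -11.2 0.04 [0.96]
[0.39168428 0.31814861 0.19546694] [-1.79981334e+02 -2.45524754e-02  1.69749634e+02]
```

View pics/w6.png

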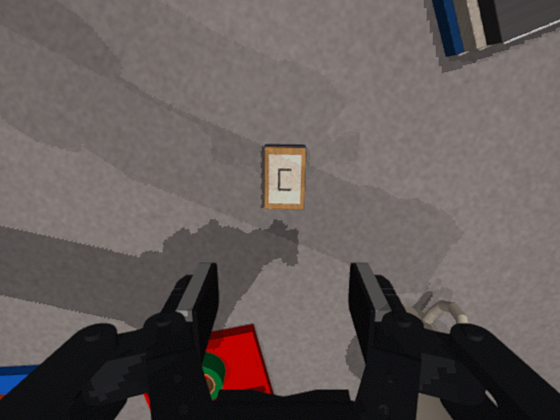

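The staples carton is at (285,176), and the green roll is visible in the red tray at (212,375). I'll grip the carton.

>>> {"method": "jog_arm", "body": {
  "series": [-0.3,0.2,0.1,4.5,0,0,0.016,-0.3,0,0,4.5,0,0,0,-0.3,0,0,4.5,0,0,0,-0.3,0,0,3.8,0,0,0,-0.3,0,0,1.3,0,0,0,-0.3,0,0,0,0,0,0,1,0,0,0,0,0,0,1,0,0,0,0,0,0,1,0,0,0,0,0,0,1,0,0,0,0,0,0]
}}

```text
time_s: 30.22
ee_pos: [0.3905, 0.3217, 0.0115]
tcp_rot: [179.9, 0.2, 169.0]
wrist_force: [-0.2, -0.9, 6.9]
width: 0.0352
finger_force: 31.7
```

```bash
python3 - <<'E'
from h import *
o=arm.get_obs();print(o['ee_pos'],o['tcp_rot'])
plan(.584,-.178,.14,180,18,start=(*(o['ee_pos']+[0,0,.13]),o['tcp_rot'][2]))
E
```

```text
[0.39046952 0.3216539  0.01154549] [1.79861271e+02 1.57522245e-01 1.68950451e+02]
18 rows: -1.35,-2.66,0.01,0,0,-0.011  |3.0cm 0.6deg/row
```

>>> {"method": "jog_arm", "body": {
  "series": [1,0,0,-4,0,0,0,1,0,0,-4.5,0,0,0,1,0,0,-4.5,0,0,0,1,-1.35,-2.65,0,0,0,-0.011,1,-1.35,-2.65,0,0,0,-0.011,1,-1.35,-2.65,0,0,0,-0.011,1,-1.35,-2.65,0,0,0,-0.011,1,-1.35,-2.65,0,0,0,-0.011,1,-1.35,-2.65,0,0,0,-0.011,1,-1.35,-2.65,0,0,0,-0.011,1,-1.35,-2.65,0,0,0,-0.011,1,-1.35,-2.65,0,0,0,-0.011]
}}

```text
time_s: 31.72
ee_pos: [0.4736, 0.0655, 0.1398]
tcp_rot: [-180.0, 0.0, 174.7]
wrist_force: [-0.5, 0.4, -1.1]
width: 0.0351
finger_force: 30.8
```

>>> {"method": "jog_arm", "body": {
  "series": [1,-1.35,-2.65,0,0,0,-0.011,1,-1.35,-2.65,0,0,0,-0.011,1,-1.35,-2.65,0,0,0,-0.011,1,-1.35,-2.65,0,0,0,-0.011,1,-1.35,-2.65,0,0,0,-0.011,1,-1.35,-2.65,0,0,0,-0.011,1,-1.35,-2.65,0,0,0,-0.011,1,-1.35,-2.65,0,0,0,-0.011,1,-1.35,-2.65,0,0,0,-0.011,1,0,0,0,0,0,0,1,0,0,0,0,0,0,1,0,0,0,0,0,0]
}}

```text
time_s: 33.22
ee_pos: [0.5828, -0.1756, 0.1398]
tcp_rot: [180.0, -0.0, -179.6]
wrist_force: [0.5, 0.3, -1.2]
width: 0.035
finger_force: 30.8
```

```bash
python3 - <<'E'
from h import *
im=wl('tray_white',(0.,))
o=arm.get_obs();print(o['ee_pos'],o['tcp_rot'],o['qpos'])
cv2.imwrite('pics/w7.png',im)
E
```

```text
tray_white [188. 277.] [180. 178. 181.] 0.61 bbox [185 138] [374 293]
   z 0.0 [ 0.6016 -0.1798] -73.8 6.15 [0.72]
[ 0.58297559 -0.17602892  0.1398865 ] [ 1.79986341e+02 -1.22182047e-02 -1.79575483e+02] [ 44.28834443  28.525386   -39.59109668 100.2635736   20.83608789
  58.76902131  87.54286248]
```

View pics/w7.png

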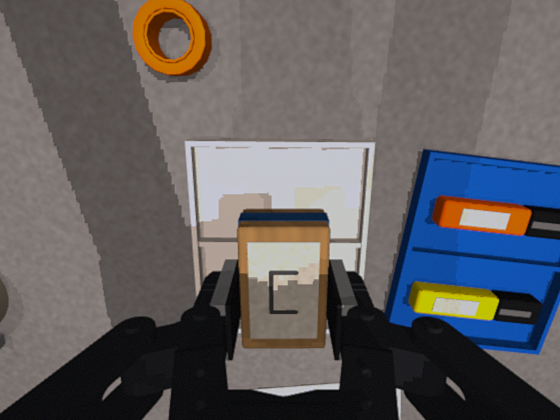

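The white tray's near rim runs (186,142) to (375,142) with its divider at about row 242. Both markers lie in the blue tray.

```bash
python3 - <<'E'
from h import *
ci=arm.camera_info('wrist')
a,b,d=[ray(ci,q,.015)[:2] for q in((186,142),(375,142),(278,242))]
u=(b-a)/np.hypot(*(b-a));n=np.array([u[1],-u[0]])
print(a,b,np.hypot(*(b-a)),'yaw',np.degrees(np.arctan2(-u[0],u[1])),'nearbay',(a+b)/2+n*.042,'centre',(a+b)/2+n*.082,d)
E
```

```text
[ 0.54251075 -0.24664664] [ 0.5414028  -0.10944695] 0.13720417108251642 yaw 0.46267704120464775 nearbay [ 0.5839554  -0.17770764] centre [ 0.6239541  -0.17738463] [ 0.62070948 -0.17955794]
```

>>> {"method": "jog_arm", "body": {
  "series": [1,0,-0.2,4,0,0,0,1,0,0,4,0,0,0,1,0,0,3.2,0,0,0,1,0,0,1.1,0,0,0,1,0,0,0,0,0,0,-0.3,0,0,0,0,0,0,-0.3,0,0,0,0,0,0,-0.3,0,0,-3,0,0,0,-0.3,0,0,-5,0,0,0,-0.3,0,0,-5,0,0,0,-0.3,0,0,-6,0,0,0,-0.3,0,0,0,0,0,0]
}}

```text
time_s: 34.83
ee_pos: [0.5881, -0.1798, 0.2142]
tcp_rot: [-179.8, 0.8, -179.7]
wrist_force: [0.9, 0.4, -0.3]
width: 0.0555
finger_force: 0.0
```

```bash
python3 - <<'E'
from h import *
wl('staples',(.004,))
I={c:arm.get_image(c) for c in("scene","side")};C={c:arm.camera_info(c) for c in I}
for t in("tape_brown","tape_green","marker_yellow","marker_orange","staples"):
    for c in I:
        R=regs(c,t,I[c])
        if t=='tape_green': R.sort(key=lambda r:-(r[1][1]-r[1][2]))
        if R: p,k,i=fit(t,[(C[c],R[0][0])],.004);print(t,c,R[0][1],p[:2].round(3),np.degrees(p[3]).round(),np.round(i,2))
cv2.imwrite('pics/side9.png',cv2.resize(I['side'][130:340,80:440],(800,467)))
E
```

```text
staples [170. 289.] [130. 148. 162.] 0.82 bbox [266 136] [305 200]
   z 0.004 [ 0.5842 -0.1783] 0.5 0.0 [0.96]
tape_brown scene [38. 59. 96.] [0.668 0.196] -3.0 [0.81]
tape_brown side [29. 53. 95.] [0.672 0.189] 0.0 [0.91]
tape_green scene [47. 75. 62.] [0.59  0.194] 2.0 [0.88]
tape_green side [106.  93. 164.] [ 0.302 -0.221] -0.0 [0.91]
marker_yellow scene [ 39.  43. 146.] [0.632 0.187] 6.0 [0.17]
marker_yellow side [ 64. 118. 123.] [ 0.675 -0.018] 84.0 [0.85]
marker_orange scene [ 76.  95. 125.] [ 0.597 -0.001] 85.0 [0.85]
marker_orange side [ 65.  78. 120.] [ 0.599 -0.007] 85.0 [0.93]
staples scene [128. 145. 149.] [ 0.582 -0.177] 3.0 [0.9]
staples side [175. 187. 192.] [ 0.614 -0.168] 10.0 [0.16]
```

View pics/side9.png

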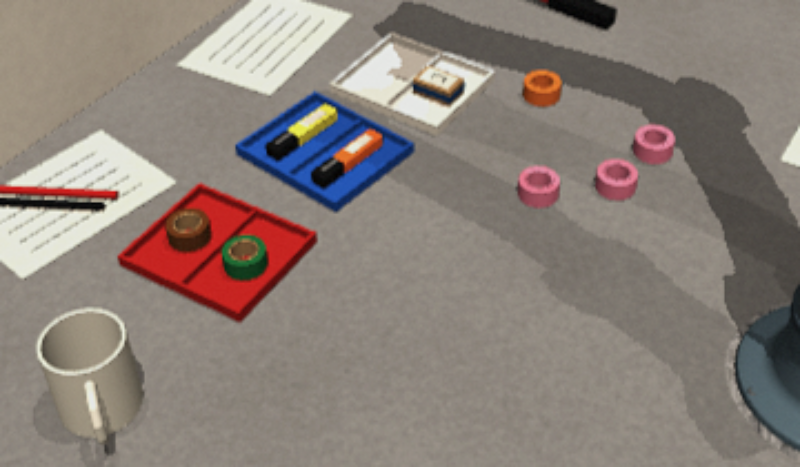

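The brown roll (188,230) and green roll (245,257) are in separate red bays. The yellow (302,132) and orange (348,158) markers are in separate blue bays. The staples (438,85) lie in a white bay, everything is flat, and the mug is unmoved. I'll hand it in.

```bash
python3 -c "
from plant import arm
print(arm.job_done())"
```

```text
the job is handed in; nothing more can be done
None
```

The job is handed in at about 35 s: both tape rolls, both highlighters and the staples lie flat in their trays' bays and are let go of, and the mug and tape dispenser were left alone; the judge's verdict was not shown.

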